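# Cap the effects-fluid tank with its camlock cap

### The job

Close the effects-fluid tank for the get-out: set the two-armed cap coupling mouth down over the grooved adaptor on the tank and, with both its arms still raised, press it firmly down until it stops hard. Then swing its two cam arms down one after the other until each lies fully closed. Never force the cap or an arm, leave the other things on the deck alone, and let go at the end.

Things in the scene. Friction and masses are not known exactly. Their poses are not given: they have to be found in the camera images.
- cap: Cap coupling, steel, 49 mm across, 42 mm tall, flat top, stands mouth down; origin: centre of its mouth rim, z up. Pinch its round sides across its y axis, clear of the arms. Bore 38.5 mm. Its gasket meets the adaptor once the mouth is 20 to 27 mm below the rim, then drags (7.5 N) until a firm stop 31 mm below the rim. 0.36 to 0.52 kg. Press with 15 to 25 N; over 45 N is forcing it.
- cam_a (a joint): Brass cam arm on the cap's +x side, hinged 25.5 mm from the cap's axis, 17 mm above its mouth, parallel to its y. 0 = straight out level, negative = raised, grows as it swings down, 1.4 to 1.5 = closed beside the cap (stop 1.5). Stays where left; 0.08 N m turns it, the last part is stiffer as the cam draws the cap tight. If the cap is not home the cam jams; over 25 N on the arm is forcing it.
- cam_b (a joint): The same brass cam arm on the cap's -x side; same values and hinge distances.
- cam_a_end (a point): Middle of the finger ring of the +x arm, on its outer face (the face that is on top when the arm stands out level): 44 mm out along the arm from the hinge and 9.5 mm off the line through the hinge. The ring is 20 mm wide, 5 mm thick and ends 54 mm from the hinge.
- cam_b_end (a point): The same point on the finger ring of the -x arm.
- tank: Low stainless effects-fluid tank, 240 x 150 x 88 mm high, fixed to the deck; origin at the centre of its underside. A carrying bar rises 30 mm above its top on its +x side; the grooved adaptor stands upright in the boss on its -x side.
- boss (a point): Centre of the boss's top face, 94 mm above the deck, on the adaptor's axis; z up. The steel adaptor screwed into it is 36.6 mm across, its rim chamfered 2 mm all round, a groove 8 to 24 mm below the rim. Its rim stands 70 to 78 mm above this point (it is screwed in more or less far), then does not move. Home, the cap's mouth is 31 mm below the rim; the lowered arms end about 68 mm below it.
- tape: Bystander: black roll of tape, 80 mm across, 24 mm high; origin under its centre.
- compact: Bystander: flat round make-up compact, 68 mm across, 14 mm high; origin under its centre.
- plug: Bystander: solid steel grooved plug without arms, 42 mm across, 45 mm high; origin under its centre.
- wrench: Bystander: steel wrench, 200 mm long, lying flat; origin under its middle.
- mirror: Bystander: round hand mirror, 110 mm across with a 100 mm handle, lying flat; origin under the disc's centre.
- hairbrush: Bystander: wooden hairbrush, 205 mm long, 32 mm high, lying; origin near its neck.
- powder: Bystander: white jar with black lid, 52 mm across, 60 mm high; origin under its centre.
Not all that is in view belongs to the job. Of the things that look like the cap, the largest one is meant.

How it is judged:
By the outcome, as a careful person would: the job done as asked, in the order asked, and still so for the second after the job is handed in, with the robot touching nothing.
It also fails if it takes over 72 s, if anything falls off the work surface, if the arm or the gripper's body presses on something with over 40 N, if the wrist force passes 120 N, or if a joint passes its speed limit or range.

### The arm

A 6-joint arm with a two-finger parallel gripper is mounted at the origin on the work surface. World frame = base frame: x ahead of the robot, y to its left, z up, the work surface at z = 0. Lengths are in mm, angles in rad, forces in N, time in s.
With the tool pointing down it reaches from about 300 to 775 mm from the base axis. Payload 14.6 kg.
Tool frame: the origin (TCP) lies between the finger pads; the fingertips stand 25 mm ahead of it and the grasp point (between the pads) lies 6 mm ahead of it; z points along the fingers, y is the line along which they close (so a half turn about z gives the same grasp; the last joint's range is limited). The gripper opens to 94 mm and grips with 3 to 60 N. Pads are 16 mm wide; open, the fingers measure 119 mm over their backs; the gripper's body (75 mm by 177 mm) begins 78 mm behind the grasp point.
Start: joints at [1.149, 0.3, 1.521, -0, 1.321, -0.067], TCP at [191.068, 515.735, 230.446] pointing down, gripper open.
Joint ranges: [-3.03, 3.03], [-0.79, 2.21], [0.23, 2.52], [-1.04, 4.18], [0, 3.07], [-2.55, 2.55]. Speed limits (rad/s): [2.22, 2.22, 2.57, 3.14, 3.14, 3.14].

### API

Orientations are given as [roll, pitch, yaw] about the fixed x, y, z axes, in that order (R = Rz(yaw) Ry(pitch) Rx(roll)).
In Python, from cell import manip gives the robot as it stands. The module is installed in compiled form; this text tells all that it offers.
- The arm moves only by the tool step_arm, never from a script. Its argument "series" is one flat list of numbers, 5 for each row, row after row: the shift along the world's x, y, z in mm, then the turn about the world's z in rad, then the closure, from 0 (fully open) to 1 (shut). In form: [dx, dy, dz, spin, jaw, dx, dy, dz, spin, jaw, ...]. A call has 1 to 20 rows; each row shifts and turns the commanded pose from where the row before left it; what a row does not reach is not made up. A row lasts 1/8 s, in which the tool goes at most 62.5 mm and 10.7 degrees, less where a joint would pass 70% of its speed; a pose out of reach is approached as far as the arm can. A call is refused whole if a number of a shift passes 62.5 or a number of a turn 0.188, either way. A call with a gripper value outside its range is refused whole. The fingers move at their own pace and stop on an object; "squeeze" is the grip in N (left out, the last holds). Time passes only in rows, so rows that do not move let the fingers close. It gives the time, the measured TCP pose, the force, the opening and the grip force at its end, in the units of the state.
- manip.read_state(): the state, without advancing time (a new reading comes with each control period).
- manip.camera(name): name is "scene" or "top" or "wrist"; returns (picture, depth): 400x640x3 uint8, blue, green, red; 400x640 float32, mm along the optical axis (not along the pixel's ray), 0 where there is no reading.
- manip.camera_info(name): a dict with "fovy" (degrees; the focal length in pixels is half the picture's height over the tangent of half this angle, whatever the lens; pixels are square), "cx", "cy" (the principal point, pixels), "eye" and "orientation" of the camera in the world. Camera axes: x right, y down, z forward; pixel columns grow to the right and rows downward; lengths in mm; the calibration is good to about 2 mm. A picture is of the moment at which its call begins: read the wrist's pose just before it. camera_info takes no time and is no camera call; for the wrist camera it gives the pose at the moment of the call.
- manip.sign_off(): hands the job in; it is judged then, once.
The state is a dict: "clock": time; "joints": joint angles; "qd": joint speeds; "effort": joint torques, N m; "eef_pos": TCP position; "eef_rot": TCP orientation; "wrist_force": force on the tool from outside, world axes, zero at the start; "moment": the same for the moment, N m; "finger_gap": finger opening in mm; "finger_force": force on a finger pad.
Only numpy, scipy, OpenCV 4.12 (cv2) and the standard library are available. Lean on these libraries where they do the work, as an engineer would, in place of code of your own. Each camera call takes 0.05 s, during which the arm holds its last target. There are 200 camera calls.

## Working session

There is one attempt and no reset: what is moved stays moved. The work goes in short steps, Python scripts to look and compute and a tool call to move; the robot and the scene stay as the last step left them, time stands still between calls to the robot, and variables do not carry over. Pictures are saved under pics/ and viewed, at most 10 in all, crops included, and the job is handed in when it is done.

Besides the shell and the picture viewer there is one more tool, called after "Request:" as name(argument=value, ...) on one line, values as JSON. step_arm: Moves the arm, as the interface text tells. Its arguments: {"type":"object","properties":{"series":{"type":"array"},"squeeze":{"type":"number"}},"required":["series"]}

```bash
mkdir -p pics
cat > h.py <<'E'
import numpy as np,cv2
from cell import manip
def info(n):
    i=manip.camera_info(n); return i
def pts(n):
    i=manip.camera_info(n); im,d=manip.camera(n)
    return im,d,i
E
python3 - <<'E'
from h import *
s=manip.read_state();print(s)
for n in("scene","top","wrist"):
    im,d,i=pts(n);print(n,i);cv2.imwrite(f"pics/{n}0.png",im);np.savez(f"{n}0.npz",d=d,im=im)
a=cv2.imread("pics/scene0.png");b=cv2.imread("pics/top0.png")
E
```

```text
{'clock': 0.0, 'joints': array([ 1.14939300e+00,  3.00480737e-01,  1.52158952e+00, -1.70406790e-05,
        1.32068553e+00, -6.66230425e-02]), 'qd': array([5.89555087e-04, 8.70993171e-04, 2.67585034e-04, 1.91530128e-05,
       6.86171178e-04, 6.48926722e-04]), 'effort': array([ 2.34013634e-03, -5.31807876e+01, -3.52752793e+01,  7.09980517e-02,
        2.41208839e-02, -1.26974728e-04]), 'eef_pos': array([190.98381057, 515.52651475, 229.87745452]), 'eef_rot': array([-3.14043100e+00, -6.09655626e-05,  2.78681656e+00]), 'wrist_force': array([ 0.17087428, -0.31892698, -0.0088841 ]), 'moment': array([-0.00181415,  0.03137405,  0.02425709]), 'finger_force': 0.0, 'finger_gap': 93.80237442805515}
scene {'fovy': 49.16059535460316, 'cx': 316.24473563411345, 'cy': 207.5062105916919, 'eye': array([944.07486318, 825.8043127 , 727.64564804]), 'orientation': array([-2.22675256,  0.01055971,  2.68073656])}
top {'fovy': 51.39900212632119, 'cx': 315.969245222804, 'cy': 197.946315875635, 'eye': array([ 432.93987618,  106.60787239, 1393.40506407]), 'orientation': array([-3.05293707, -0.01542   , -1.59614467])}
wrist {'fovy': 63.20732600202954, 'cx': 323.6568470189649, 'cy': 202.17742941258294, 'eye': array([129.90583319, 538.3107529 , 382.8603423 ]), 'orientation': array([2.91162249e+00, 1.55561423e-03, 1.21600811e+00])}
```

View pics/top0.png

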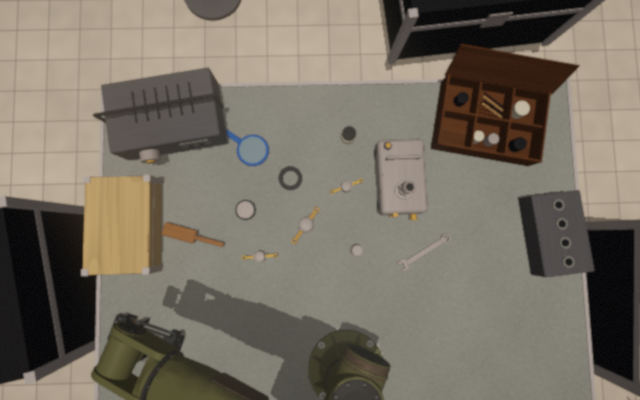

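View pics/scene0.png

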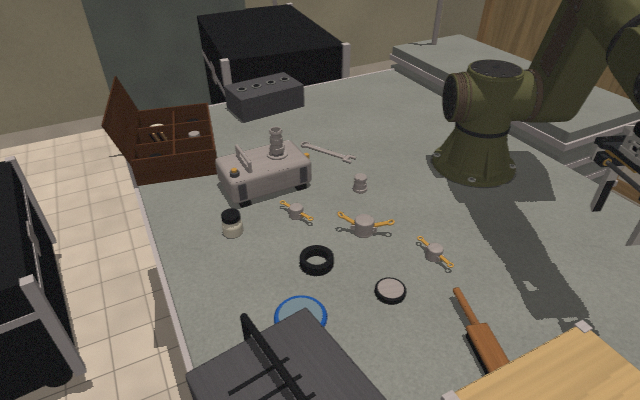

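The top view shows the largest cap at (306,225), with smaller ones at (347,187) and (260,256). The adaptor stands on the tank at about (407,187). In the scene view the cap is at (364,225) with its arms slightly raised, and the adaptor is at (276,142).

```bash
cat >> h.py <<'E'
from scipy.spatial.transform import Rotation as Ro
def cam(i,H=400):
    f=H/2/np.tan(np.radians(i["fovy"]/2)); R=Ro.from_euler("xyz",i["orientation"]).as_matrix(); return f,R,np.array(i["eye"])
def cloud(d,i):
    f,R,e=cam(i); v,u=np.mgrid[:400,:640]
    P=np.stack([(u-i["cx"])/f*d,(v-i["cy"])/f*d,d],-1)@R.T+e; P[d<=0]=np.nan; return P
def ray(u,v,i,z):
    f,R,e=cam(i); r=R@np.array([(u-i["cx"])/f,(v-i["cy"])/f,1]); return e+r*(z-e[2])/r[2]
E
python3 - <<'E'
from h import *
np.set_printoptions(precision=1,suppress=True)
z=np.load("top0.npz");P=cloud(z["d"],info("top"))
for n,(u,v) in dict(cap=(306,225),c2=(347,187),c3=(260,256),ad=(407,187)).items():
    print(n,P[v,u],ray(u,v,info("top"),42))
    w=P[v-14:v+15,u-14:u+15].reshape(-1,3);w=w[np.isfinite(w[:,2])];print(np.percentile(w[:,2],[1,50,90,95,99]))
hsv=cv2.cvtColor(z["im"],cv2.COLOR_BGR2HSV)
m=cv2.inRange(hsv,(12,110,90),(30,255,255));k=np.argwhere(m>0)
n,l,st,c=cv2.connectedComponentsWithStats(m)
for j in range(1,n):
    if st[j,4]>8:
        q=P[l==j];print(c[j],st[j,4],np.nanmean(q,0),np.nanmax(q[:,2]))
# adaptor top
i=info("top")
q=P[165:210,385:430].reshape(-1,3);q=q[q[:,2]>150];print("adaptor",len(q),q.mean(0),q[:,2].max(), (np.nanmin(q,0)+np.nanmax(q,0))/2)
S=np.load("scene0.npz");Ps=cloud(S["d"],info("scene"))
q=Ps[110:170,240:310].reshape(-1,3);q=q[q[:,2]>150];print("adaptor sc",len(q),q.mean(0),q[:,2].max(),q.min(0),q.max(0))
q=Ps[205:245,345:385].reshape(-1,3);q=q[q[:,2]>36];print("cap sc",len(q),q.mean(0),q.min(0),q.max(0))
E
```

```text
cap [465.2 117.3  42.9] [465.2 117.3  42. ]
[-7.   1.7 41.6 43.4 46.7]
c2 [587.  -20.6  33.6] [586.1 -19.8  42. ]
[-6.2  0.8 27.8 31.1 33.9]
c3 [368.9 268.8  32.1] [369.3 267.6  42. ]
[-7.2  0.4 26.8 30.6 33.6]
ad [ 568.8 -189.6  156.8] [ 581.4 -217.1   42. ]
[ 83.2  90.1 157.3 165.9 169.5]
[491.6 102.2] 77 [ 861.4 -516.    39.8] 102.86550972043074
[523.1 100.9] 19 [ 874.8 -641.2    5.6] 11.701162643748603
[491.3 109.8] 75 [ 835.3 -513.1   40.1] 103.57391422838691
[452.5 125.9] 105 [ 791.8 -390.8    6.7] 12.359920273596117
[387.9 144.9] 22 [ 709.4 -147.4  105.7] 111.58041402746699
[150. 161.] 23 [678.7 605.9  85.1] 95.20770643640776
[115.9 229. ] 5480 [466.3 700.1 105.9] 118.7581992319358
[127.3 181.1] 16 [613.9 666.2 108.3] 111.67443137623468
[355.9 181.9] 22 [605.9 -52.8  13.7] 24.275193398074407
[336.4 189.7] 21 [580.6  13.4  17.3] 26.220725896170734
[156.8 210.2] 10 [525.4 600.6  37.4] 47.459062188248026
[313.3 213.2] 36 [503.   92.6  37.2] 55.11745742601647
[394.1 214.6] 20 [ 491.  -167.2   60.3] 86.92715228547286
[182.6 233.3] 602 [448.6 519.2  30.6] 52.011854360381676
[412.9 216.6] 35 [ 484.1 -232.9   38.6] 49.637065876436964
[296.8 236.6] 43 [428.5 148.3  31.5] 47.174838443486124
[157.7 238.7] 9 [432.9 600.1  27.1] 39.84371614564657
[157.5 243.8] 11 [416.6 600.7  28.8] 41.555847263227406
[270.3 255.1] 25 [370.3 236.7  19.1] 25.499451861022862
[247.2 256.8] 24 [366.6 312.6  15.2] 24.916178796264603
adaptor 118 [ 569.9 -192.9  162.1] 172.9975202470241 [ 569.2 -192.8  162.1]
adaptor sc 124 [ 571.5 -188.7  163.3] 171.24005172372983 [ 553.5 -207.3  150.1] [ 587.9 -171.6  171.2]
cap sc 243 [473.1 123.5  41.6] [426.7  88.   36. ] [509.3 154.1  47.2]
```

Request:
step_arm(series=[27.5,-40,-3,-0.03,0,27.5,-40,-3,-0.03,0,27.5,-40,-3,-0.03,0,27.5,-40,-3,-0.03,0,27.5,-40,-3,-0.03,0,27.5,-40,-3,-0.03,0,27.5,-40,-3,-0.03,0,27.5,-40,-3,-0.03,0,27.5,-40,-3,-0.03,0,27.5,-40,-3,-0.02,0,0,0,0,0,0,0,0,0,0,0])

```text
clock: 1.65
eef_pos: [465.8, 116.0, 200.3]
eef_rot: [-3.141, -0.0, 2.497]
wrist_force: [-1.1, -0.3, -0.4]
finger_gap: 94.0
finger_force: 0.0
```

Run:
```python
from h import *
im,d,i=pts("wrist");cv2.imwrite("pics/w1.png",im);np.savez("w1.npz",d=d,im=im,i=i);s=manip.read_state();print(s["eef_pos"],s["eef_rot"],i)
```

```text
[465.64531964 116.37772549 200.41567987] [-3.14151023e+00 -2.44415014e-04  2.49759463e+00] {'fovy': 63.20732600202954, 'cx': 323.6568470189649, 'cy': 202.17742941258294, 'eye': array([413.77999819, 155.25271686, 353.21615335]), 'orientation': array([2.91188443e+00, 7.44844631e-04, 9.25869249e-01])}
```

View pics/w1.png

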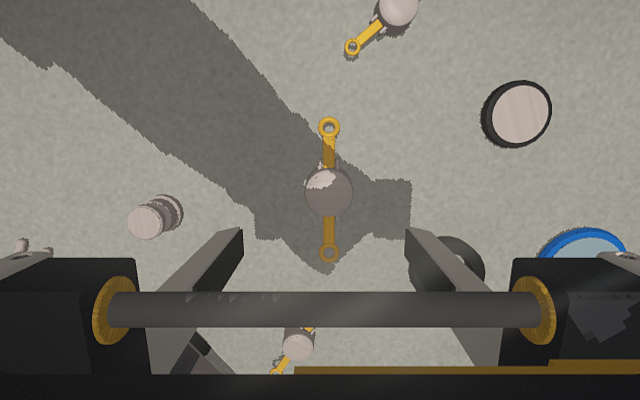

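The wrist view shows the cap's top centred at about (328,191), with its rings at (329,127) and (328,253). The fingers are nearly square to the arms.

Run:
```python
from h import *
np.set_printoptions(precision=2,suppress=True)
z=np.load("w1.npz",allow_pickle=True);i=z["i"].item();d=z["d"];P=cloud(d,i)
w=np.zeros((400,640),bool);w[150:230,290:370]=1
hsv=cv2.cvtColor(z["im"],cv2.COLOR_BGR2HSV)
top=w&(P[...,2]>38)&(P[...,2]<46)&~((hsv[...,1]>110)&(hsv[...,0]>12)&(hsv[...,0]<30))
n,l,st,c=cv2.connectedComponentsWithStats(top.astype(np.uint8));j=1+st[1:,4].argmax();top=l==j
cn=max(cv2.findContours(top.astype(np.uint8),0,1)[0],key=cv2.contourArea)
(u,v),r=cv2.minEnclosingCircle(cn);el=cv2.fitEllipse(cn);print(u,v,r,el,st[j],np.nanmedian(P[top],0))
print(ray(u,v,i,42),ray(*el[0],i,42), cam(i)[0])
m=cv2.inRange(hsv,(12,110,60),(30,255,255))
for v0,v1 in((110,170),(210,268)):
    a=np.zeros_like(m);a[v0:v1,305:352]=m[v0:v1,305:352]
    q=P[a>0];print(np.nanmean(q,0),np.nanmax(q[:,2]),np.nanpercentile(q[:,2],[50,90,98]))
    vv,uu=np.nonzero(a);k=(vv<vv.min()+20) if v0<150 else vv>vv.max()-20
    print(uu[k].min(),uu[k].max(),vv.min(),vv.max(),np.nanmean(P[vv[k],uu[k]],0))
R=Ro.from_euler("xyz",manip.read_state()["eef_rot"]).as_matrix();print(R)
```

```text
328.33489990234375 192.92906188964844 23.70070457458496 ((328.1884765625, 193.371826171875), (44.27129364013672, 45.617279052734375), 94.81991577148438) [ 305  170   48   47 1625] [467.76 119.91  40.17]
[467.13 120.55  42.  ] [467.4  120.17  42.  ] 325.0487951274212
[427.89 150.2   35.42] 44.65986038838531 [36.35 42.57 43.81]
318 339 117 167 [416.81 158.47  39.91]
[505.77  91.81  40.25] 53.94645703016562 [40.67 50.02 52.05]
319 338 216 262 [514.73  85.07  47.17]
[[-0.8  0.6 -0. ]
 [ 0.6  0.8  0. ]
 [ 0.  -0.  -1. ]]
```

Request:
step_arm(series=[1.6,3.9,-40,0,0,0,0,-40,0,0,0,0,-40,0,0,0,0,-25,0,0,0,0,-15,0,0,0,0,-7.5,0,0,0,0,0,0,0,0,0,0,0,0.3,0,0,0,0,0.5,0,0,0,0,0.5,0,0,0,0,0.6,0,0,0,0,0.6,0,0,0,0,0.7,0,0,0,0,0.7], squeeze=20)

```text
clock: 3.45
eef_pos: [467.7, 119.7, 33.0]
eef_rot: [3.141, 0.0, 2.497]
wrist_force: [-0.3, 0.8, 1.9]
finger_gap: 48.3
finger_force: 20.0
```

Request:
step_arm(series=[0,0,0,0,0.8,0,0,10,0,0.8,0,0,30,0,0.8,0,0,45,0,0.8,0,0,45,0,0.8,0,0,45,0,0.8,8.5,-33,32,-0.0773,0.8,8.5,-33,0,-0.0773,0.8,8.5,-33,0,-0.0773,0.8,8.5,-33,0,-0.0773,0.8,8.5,-33,0,-0.0773,0.8,8.5,-33,0,-0.0773,0.8,8.5,-33,0,-0.0773,0.8,8.5,-33,0,-0.0773,0.8,8.5,-33,0,-0.0773,0.8,8.5,-33,0,-0.0773,0.8,8.5,-33,0,-0.0773,0.8,8.5,-33,0,-0.0773,0.8,0,0,0,0,0.8,0,0,0,0,0.8], squeeze=45)

```text
clock: 5.95
eef_pos: [569.3, -275.9, 239.7]
eef_rot: [-3.141, -0.001, 1.57]
wrist_force: [-0.5, 0.3, -5.0]
finger_gap: 48.3
finger_force: 45.0
```

Run:
```python
from h import *
im,d,i=pts("wrist");cv2.imwrite("pics/w2.png",im);np.savez("w2.npz",d=d,im=im,i=i);s=manip.read_state();print(s["eef_pos"],s["eef_rot"],i["eye"],i["orientation"],s["wrist_force"])
```

```text
[ 569.46067809 -275.62037522  239.94099915] [-3.14101810e+00 -4.59344188e-04  1.57028477e+00] [ 569.93941708 -210.53995058  392.6667363 ] [ 2.91187166e+00  1.01897303e-03 -9.23537974e-04] [-0.41289016  0.76828006 -5.01395421]
```

View pics/w2.png

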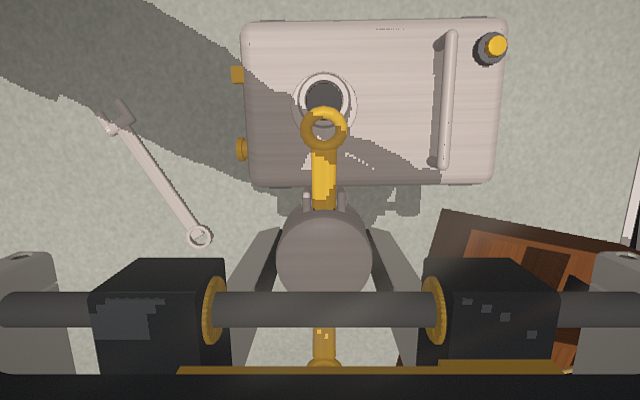

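The wrist view shows the adaptor's rim around (325,97), partly hidden by the held cap's ring at (323,129). The cap's top is at about (324,255). I'll shift to clear the occlusion.

Request:
step_arm(series=[0,-20,0,0,0.8,0,-15,0,0,0.8,0,0,0,0,0.8,0,0,0,0,0.8])

```text
clock: 6.5
eef_pos: [569.6, -311.2, 239.8]
eef_rot: [-3.141, -0.0, 1.569]
wrist_force: [-0.4, 1.0, -4.6]
finger_gap: 48.0
finger_force: 45.0
```

Run:
```python
from h import *
np.set_printoptions(precision=2,suppress=True)
s=manip.read_state();im,d,i=pts("wrist");np.savez("w3.npz",d=d,im=im,i=i);print(s["eef_pos"],i["eye"])
P=cloud(d,i)
c=im[0:320,200:450];cv2.imwrite("pics/w3.png",cv2.resize(c,None,fx=1.8,fy=1.8,interpolation=0))
q=P[0:95,270:380];z=q[...,2];print(np.nanpercentile(z[z>130],[5,25,50,75,90,95,99]),np.nanmax(z))
h=np.nanpercentile(z[z>130],95)
m=(P[...,2]>h-6)&(P[...,2]<h+6);m[95:]=0;m[:,:270]=0;m[:,380:]=0
cn=max(cv2.findContours(m.astype(np.uint8),0,1)[0],key=cv2.contourArea);print(m.sum(),cv2.boundingRect(cn),cv2.minEnclosingCircle(cn),cv2.fitEllipse(cn))
for c,hh in((cv2.fitEllipse(cn)[0],h),(cv2.minEnclosingCircle(cn)[0],h)):print(ray(*c,i,hh))
print(np.nanmean(P[m],0))
# held cap top
m=(P[...,2]>238)&(P[...,2]<260);w=np.zeros_like(m);w[190:295,270:380]=1;m&=w
hs=cv2.cvtColor(im,cv2.COLOR_BGR2HSV);m&=hs[...,1]<90
print("cap",m.sum(),np.nanmedian(P[m],0))
for v in range(205,292,8):
    u=np.nonzero(m[v])[0]; 
    if len(u):print(v,u.min(),u.max(),P[v,u.min()],P[v,u.max()])
```

```text
[ 569.62 -311.22  239.82] [ 570.16 -245.85  392.73]
[142.91 155.19 158.49 166.16 167.08 167.42 168.14] 168.9622109915524
1374 (295, 14, 56, 61) ((322.54681396484375, 43.79765701293945), 30.30963134765625) ((322.7055969238281, 43.55746841430664), (54.853240966796875, 59.78173828125), 0.4403493106365204)
[ 569.58 -194.55  167.42]
[ 569.48 -194.69  167.42]
[ 569.58 -194.38  165.79]
cap 7079 [ 570.17 -306.4   246.84]
213 312 333 [ 564.3  -287.56  238.03] [ 574.59 -287.03  240.06]
221 296 352 [ 556.59 -290.8   240.88] [ 583.97 -291.31  239.31]
229 286 361 [ 551.49 -295.18  239.91] [ 588.53 -295.54  238.99]
237 281 366 [ 549.07 -298.89  241.15] [ 590.88 -299.1   240.77]
245 270 379 [ 543.98 -302.02  243.89] [ 596.68 -301.69  244.99]
253 270 379 [ 545.19 -303.02  251.62] [ 595.44 -302.67  252.7 ]
261 270 379 [ 545.79 -305.14  255.9 ] [ 594.51 -304.04  258.63]
269 270 378 [ 546.03 -308.04  258.05] [ 594.16 -307.74  258.89]
277 270 377 [ 545.86 -311.96  257.99] [ 594.05 -312.14  257.77]
285 270 377 [ 546.03 -314.97  259.76] [ 594.08 -315.76  258.4 ]
```

View pics/w3.png

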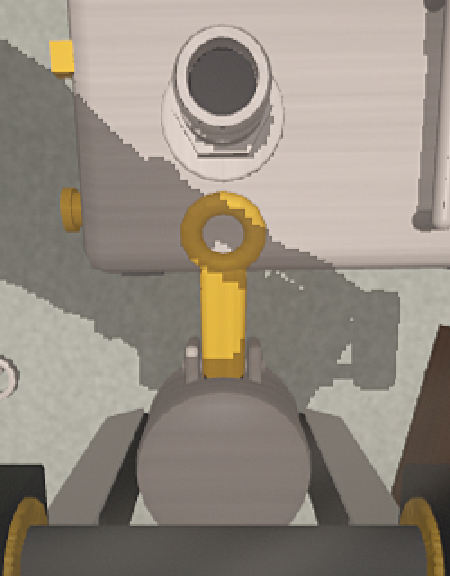

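The enlarged view shows the adaptor's rim at about (323,42) in full-frame pixels, unobstructed. The held cap sits below it and is level. I'll fit circles of known radius to the visible arcs.

Run:
```python
from h import *
from scipy.optimize import least_squares as LS
np.set_printoptions(precision=2,suppress=True)
z=np.load("w3.npz",allow_pickle=True);i=z["i"].item();P=cloud(z["d"],i);d=z["d"]
Z=P[...,2]
f,_,_=cam(i)
# adaptor: upper silhouette
m=(Z>160)&(Z<175);m[95:]=0;m[:,:280]=0;m[:,370:]=0
a=[]
for u in range(301,346,2):
    v=np.nonzero(m[:70,u])[0].min();a.append(ray(u,v-.5,i,165.4)[:2])
for r in (18.3,):
    a=np.array(a);s=LS(lambda p:np.hypot(*(a-p).T)-r,[570,-194],loss="soft_l1",f_scale=.5);print("adaptor",s.x,np.abs(s.fun).mean())
s=LS(lambda p:np.hypot(*(a-p[:2]).T)-p[2],[570,-194,18]);print(s.x)
rows=[(v,np.nonzero(m[v])[0]) for v in range(36,50,2)]
print([(v,u.min(),u.max(),ray((u.min()+u.max())/2,v,i,165.4)[0]) for v,u in rows])
top=(Z>165.4)&m;print("rim z",np.median(Z[top]),top.sum())
# cap top front arc
for u in range(300,348,8):
    col=Z[205:280,u];print(u,[int(x) for x in col[::3]])
t=(Z>252)
b=[]
for u in range(296,352,2):
    v=np.nonzero(t[215:285,u])[0]
    if len(v): b.append(ray(u,v.min()+214.5,i,249.)[:2])
b=np.array(b);s=LS(lambda p:np.hypot(*(b-p).T)-24.5,[570,-311],loss="soft_l1",f_scale=.5);print("cap",s.x,np.abs(s.fun).mean())
print(manip.read_state()["eef_pos"])
```

```text
adaptor [ 569.65 -194.79] 0.10565122034558079
[ 569.65 -194.45   18.  ]
[(36, np.int64(296), np.int64(349), np.float64(569.4547883446304)), (38, np.int64(296), np.int64(350), np.float64(569.7729560922411)), (40, np.int64(296), np.int64(350), np.float64(569.7703764515485)), (42, np.int64(295), np.int64(350), np.float64(569.4458058984629)), (44, np.int64(295), np.int64(350), np.float64(569.4427962521637)), (46, np.int64(295), np.int64(350), np.float64(569.4397788068769)), (48, np.int64(296), np.int64(350), np.float64(569.7599909550689))]
rim z 166.70050660736138 953
300 [210, 215, 224, 229, 236, 242, 244, 244, 246, 246, 246, 247, 248, 246, 246, 247, 248, 248, 247, 247, 247, 246, 246, 247, 247]
308 [231, 230, 230, 236, 242, 244, 244, 245, 245, 246, 245, 246, 246, 246, 246, 247, 247, 247, 248, 247, 246, 247, 247, 246, 247]
316 [234, 233, 235, 241, 242, 245, 245, 246, 246, 247, 247, 246, 247, 247, 247, 246, 246, 248, 246, 247, 247, 247, 246, 246, 248]
324 [233, 233, 236, 240, 244, 247, 245, 246, 245, 246, 246, 247, 246, 247, 248, 246, 247, 247, 248, 246, 247, 247, 246, 247, 248]
332 [233,
[... 185 characters left out ...]
 247, 246, 247, 246, 247, 247, 247, 247, 247, 247, 247, 247, 246]Traceback (most recent call last):
  File "<stdin>", line 26, in <module>
    return func(*args, **kwargs)
    vector_fun = VectorFunction(
        fun_wrapped,
    ...<6 lines>...
        workers=workers
    )
    self._update_fun()
    ~~~~~~~~~~~~~~~~^^
    self.f = self.fun_wrapped(xp_copy(self.x))
             ~~~~~~~~~~~~~~~~^^^^^^^^^^^^^^^^^
    return np.atleast_1d(self.fun(x))
                         ~~~~~~~~^^^
    return self.f(x, *self.args, **self.kwargs)
           ~~~~~~^^^^^^^^^^^^^^^^^^^^^^^^^^^^^^
  File "<stdin>", line 26, in <lambda>
ValueError: operands could not be broadcast together with shapes (0,) (2,)
```

Run:
```python
from h import *
from scipy.optimize import least_squares as LS
z=np.load("w3.npz",allow_pickle=True);i=z["i"].item();Z=cloud(z["d"],i)[...,2]
Z=cv2.medianBlur(Z.astype(np.float32),5);t=(Z>244.5)
b=np.array([ray(u,np.nonzero(t[205:285,u])[0].min()+204.5,i,246.5)[:2] for u in range(296,352,2)])
for r in(24.5,23.5):
    s=LS(lambda p:np.hypot(*(b-p).T)-r,[570,-311],loss="soft_l1",f_scale=.5);print("cap",s.x,np.abs(s.fun).mean())
g=z["im"].astype(int)[205:232,322:326].mean((1,2));print(g.astype(int))
print(ray(324,219,i,248.5))
```

```text
cap [ 569.53331152 -312.43569629] 0.2566696872361892
cap [ 569.53522813 -311.37876511] 0.2491735780081461
[107 107 108 108 106  98 100 102 102 102 105 106 113 129 128 129 130 131
 134 136 137 138 136 135 133 133 133]
[ 570.20790787 -287.60705517  248.5       ]
```

Request:
step_arm(series=[0,30,0,0,0.8,0,30,0,0,0.8,0,30,-10,0,0.8,0,18,-10,0,0.8,0,8.6,-5,0,0.8,0,0,-5,0,0.8,0,0,-3,0,0.8,0,0,-2,0,0.8,0,0,-2,0,0.8,0,0,-1,0,0.8,0,0,-1,0,0.8,0,0,0,0,0.8], squeeze=50)

```text
clock: 8.05
eef_pos: [569.7, -194.8, 201.0]
eef_rot: [3.142, 0.0, 1.569]
wrist_force: [-0.4, 0.3, -5.6]
finger_gap: 48.1
finger_force: 50.0
```

Request:
step_arm(series=[0,0,-1,0,0.8,0,0,-1,0,0.8,0,0,-1,0,0.8,0,0,0,0,0.8])

```text
clock: 8.55
eef_pos: [569.6, -194.7, 197.8]
eef_rot: [-3.141, -0.0, 1.569]
wrist_force: [0.1, -0.5, -4.6]
finger_gap: 48.1
finger_force: 50.0
```

Request:
step_arm(series=[0,0,-1,0,0.8,0,0,-1,0,0.8,0,0,-1,0,0.8,0,0,-1,0,0.8,0,0,0,0,0.8])

```text
clock: 9.18
eef_pos: [569.6, -194.6, 193.8]
eef_rot: [-3.141, -0.0, 1.569]
wrist_force: [-0.5, 1.9, -4.3]
finger_gap: 48.0
finger_force: 50.0
```

Request:
step_arm(series=[0,0.3,-2,0,0.8,0,0,-2,0,0.8,0,0,-2,0,0.8,0,0,-2,0,0.8,0,0,0,0,0.8])

```text
clock: 9.8
eef_pos: [569.6, -194.5, 185.7]
eef_rot: [-3.141, -0.0, 1.569]
wrist_force: [0.5, 0.9, -5.5]
finger_gap: 47.9
finger_force: 50.0
```

Request:
step_arm(series=[0,0,-2,0,0.8,0,0,-2,0,0.8,0,0,-1,0,0.8,0,0,-1,0,0.8,0,0,-1,0,0.8,0,0,0,0,0.8])

```text
clock: 10.55
eef_pos: [569.7, -194.5, 179.5]
eef_rot: [3.141, 0.0, 1.569]
wrist_force: [-3.4, 3.5, 3.3]
finger_gap: 48.0
finger_force: 50.0
```

Request:
step_arm(series=[0,0,-1,0,0.8,0,0,-1,0,0.8,0,0,-1,0,0.8,0,0,-1,0,0.8,0,0,0,0,0.8])

```text
clock: 11.18
eef_pos: [569.7, -194.5, 175.4]
eef_rot: [3.141, 0.0, 1.569]
wrist_force: [-4.6, 2.1, 3.7]
finger_gap: 48.2
finger_force: 50.0
```

Request:
step_arm(series=[0,0,-1,0,0.8,0,0,-1,0,0.8,0,0,-1,0,0.8,0,0,0,0,0.8])

```text
clock: 11.68
eef_pos: [569.7, -194.5, 172.4]
eef_rot: [3.141, 0.0, 1.569]
wrist_force: [-4.5, 3.7, 4.3]
finger_gap: 48.4
finger_force: 50.0
```

Request:
step_arm(series=[0,0,-0.5,0,0.8,0,0,-0.5,0,0.8,0,0,-0.5,0,0.8,0,0,0,0,0.8])

```text
clock: 12.18
eef_pos: [569.7, -194.5, 171.1]
eef_rot: [3.141, 0.0, 1.569]
wrist_force: [-5.9, 3.1, 5.4]
finger_gap: 48.0
finger_force: 50.0
```

Request:
step_arm(series=[0,0,-0.5,0,0.8,0,0,-0.5,0,0.8,0,0,0,0,0.8])

```text
clock: 12.55
eef_pos: [569.8, -194.5, 171.1]
eef_rot: [3.14, 0.001, 1.569]
wrist_force: [-9.4, 4.2, 14.0]
finger_gap: 48.2
finger_force: 50.0
```

Request:
step_arm(series=[0,0,-0.5,0,0.8,0,0,0,0,0.8])

```text
clock: 12.8
eef_pos: [569.8, -194.5, 171.1]
eef_rot: [3.14, 0.001, 1.569]
wrist_force: [-11.8, 6.1, 18.1]
finger_gap: 48.1
finger_force: 50.0
```

Request:
step_arm(series=[-0.5,0.3,0,0,0.8,0,0,0,0,0.8,0,0,0,0,0.8])

```text
clock: 13.18
eef_pos: [569.7, -194.4, 171.1]
eef_rot: [3.139, 0.001, 1.569]
wrist_force: [-6.5, 2.1, 15.8]
finger_gap: 48.3
finger_force: 50.0
```

The cap has stopped hard: z held at 171.1 while the pressing force rose to about 23 N. Next I'll release, rise, close the jaw and look at the arms.

Request:
step_arm(series=[0,0,0.6,0,0.8,0,0,0,0,0.3,0,0,0,0,0,0,0,0,0,0,0,0,0,0,0,0,0,10,0,0,0,0,25,0,0,0,0,35,0,0,0,-30,15,0,1,0,-40,0,0,1,0,-40,0,0,1,0,-20,0,0,1,0,0,0,0,1,0,0,0,0,1], squeeze=20)

```text
clock: 14.92
eef_pos: [569.4, -323.0, 254.7]
eef_rot: [3.142, -0.0, 1.57]
wrist_force: [0.6, 0.2, 0.6]
finger_gap: 37.3
finger_force: 0.0
```

```bash
cat > arms.py <<'E'
from h import *
np.set_printoptions(precision=1,suppress=True)
s=manip.read_state();im,d,i=pts("wrist");P=cloud(d,i);print(s["eef_pos"],s["finger_gap"],s["wrist_force"])
hs=cv2.cvtColor(im,cv2.COLOR_BGR2HSV);m=cv2.inRange(hs,(12,110,50),(32,255,255))>0
g=m&(abs(P[...,0]-569.7)<13)&(abs(P[...,1]+194.5)<90)&(P[...,2]>95)&(P[...,2]<230)
for sg in(1,-1):
    q=P[g&((P[...,1]+194.5)*sg>0)]
    if len(q)>20:
        o=(q[:,1]+194.5)*sg;print(sg,len(q));
        for lo in range(20,90,6):
            k=(o>=lo)&(o<lo+6)
            if k.sum()>3:print("  rho",lo+3,"z",np.percentile(q[k,2],[20,50,90]),"x",q[k,0].mean())
w=(abs(P[...,0]-569.7)<15)&(abs(P[...,1]+194.5)<15)&(P[...,2]>165);print("captop",np.nanmedian(P[w],0) if w.sum() else None)
E
python3 - <<'E'
exec(open("arms.py").read());cv2.imwrite("pics/w4.png",im)
E
```

```text
[ 569.4 -323.   254.7] 37.286008292049885 [0.6 0.2 0.6]
-1 1168
  rho 23 z [164.2 165.2 167.1] x 569.9279746970896
  rho 29 z [166.2 167.4 169.1] x 570.0584847088079
  rho 35 z [169.9 171.1 173.1] x 570.0676518804207
  rho 41 z [174.1 175.1 176.9] x 570.107777895649
  rho 47 z [177.8 178.8 180.4] x 570.1031261917899
  rho 53 z [181.1 182.  183.6] x 569.8787493053129
  rho 59 z [184.4 185.8 187.6] x 570.2061049721469
  rho 65 z [188.1 189.  190.3] x 569.9018329274866
captop [ 569.5 -194.4  178.6]
```

View pics/w4.png

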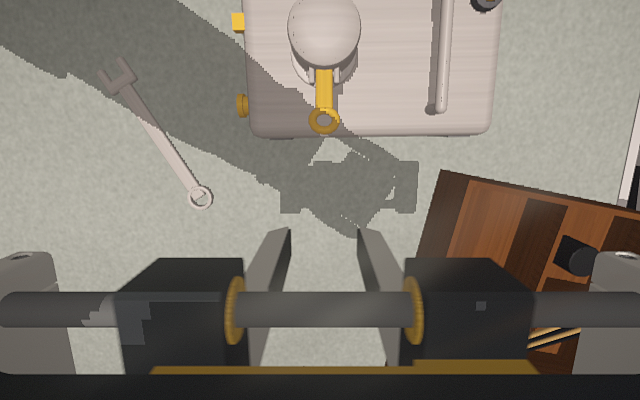

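The -y arm is raised about 0.55 rad, with its ring at about (324,120). The cap is home, its top at about 180 mm and its axis at (569.5, -194.4). I'll position above this ring.

Request:
step_arm(series=[0.3,30,-10,0,1,0,30,-12,0,1,0,6,-10,0,1,0,0,-3,0,1,0,0,-3,0,1,0,0,-3,0,1,0,0,-3,0,1,0,0,0,0,1])

```text
clock: 15.98
eef_pos: [569.5, -258.6, 210.8]
eef_rot: [3.141, 0.001, 1.569]
wrist_force: [0.7, -2.8, 3.8]
finger_gap: 0.7
finger_force: 1.7
```

Request:
step_arm(series=[0,-1.5,-4,0,1,0,-1.5,-4,0,1,0,-1.5,-4,0,1,0,-1.5,-4,0,1,0,-1,-4,0,1,0,0,-3,0,1,0,0,0,0,1])

```text
clock: 16.85
eef_pos: [569.4, -265.1, 187.3]
eef_rot: [-3.141, -0.0, 1.569]
wrist_force: [0.2, -1.6, 2.6]
finger_gap: 0.6
finger_force: 0.6
```

Request:
step_arm(series=[0,-0.5,-3.6,0,1,0,-0.5,-3.6,0,1,0,-0.4,-3.6,0,1,0,0,-3.6,0,1,0,0,-3.6,0,1,0,0,-3.6,0,1,0,1.5,-2.7,0,1,0,1.5,-2.7,0,1,0,1.5,-2.7,0,1,0,1.5,-2.7,0,1,0,0,0,0,1])

```text
clock: 18.23
eef_pos: [569.4, -260.4, 154.9]
eef_rot: [-3.141, -0.0, 1.569]
wrist_force: [0.3, -1.8, 0.4]
finger_gap: 0.3
finger_force: 0.8
```

Request:
step_arm(series=[0,2.2,-2.5,0,1,0,2.2,-2.5,0,1,0,2.2,-2.5,0,1,0,2.2,-2.5,0,1,0,1.5,-2,0,1,0,1.5,-2,0,1,0,1.5,-1,0,1,0,0,0,0,1])

```text
clock: 19.23
eef_pos: [569.4, -247.2, 140.0]
eef_rot: [-3.141, -0.0, 1.569]
wrist_force: [-0.7, -0.1, 1.0]
finger_gap: 0.5
finger_force: 0.6
```

Request:
step_arm(series=[0,0.8,0,0,1,0,0.8,0,0,1,0,0.8,0,0,1,0,0,0,0,1])

```text
clock: 19.73
eef_pos: [569.4, -244.9, 140.0]
eef_rot: [-3.141, -0.0, 1.569]
wrist_force: [-0.0, -1.9, -0.9]
finger_gap: 0.2
finger_force: 1.1
```

Request:
step_arm(series=[0,0.7,0,0,1,0,0.7,0,0,1,0,0,0,0,1])

```text
clock: 20.1
eef_pos: [569.5, -243.4, 140.1]
eef_rot: [-3.142, -0.0, 1.569]
wrist_force: [0.1, -1.7, -1.4]
finger_gap: 0.4
finger_force: 1.1
```

Request:
step_arm(series=[0,0.7,0,0,1,0,0.7,0,0,1,0,0,0,0,1])

```text
clock: 20.48
eef_pos: [569.4, -242.0, 140.1]
eef_rot: [-3.141, -0.0, 1.569]
wrist_force: [-0.3, -3.2, -2.2]
finger_gap: 0.3
finger_force: 1.4
```

Request:
step_arm(series=[0,0.7,0,0,1,0,0.5,0,0,1,0,0,0,0,1])

```text
clock: 20.85
eef_pos: [569.4, -240.9, 140.1]
eef_rot: [-3.141, -0.0, 1.569]
wrist_force: [0.3, -3.9, -3.0]
finger_gap: 0.2
finger_force: 1.8
```

Request:
step_arm(series=[0,0.6,0,0,1,0,0.5,0,0,1,0,0,0,0,1])

```text
clock: 21.22
eef_pos: [569.5, -239.8, 140.1]
eef_rot: [-3.142, 0.0, 1.569]
wrist_force: [0.2, -4.4, -3.8]
finger_gap: 0.2
finger_force: 2.0
```

Request:
step_arm(series=[0,0.5,0,0,1,0,0.4,0,0,1,0,0,0,0,1])

```text
clock: 21.6
eef_pos: [569.4, -238.9, 140.1]
eef_rot: [-3.141, -0.0, 1.569]
wrist_force: [-1.0, -3.6, -4.0]
finger_gap: 0.4
finger_force: 2.1
```

Request:
step_arm(series=[0,0.5,0,0,1,0,0.5,0,0,1,0,0,0,0,1])

```text
clock: 21.98
eef_pos: [569.4, -238.1, 140.1]
eef_rot: [-3.142, 0.0, 1.569]
wrist_force: [0.1, -6.6, -4.0]
finger_gap: 0.9
finger_force: 3.1
```

Request:
step_arm(series=[0,0.5,0,0,1,0,0.4,0,0,1,0,0,0,0,1])

```text
clock: 22.35
eef_pos: [569.4, -237.9, 140.1]
eef_rot: [3.141, 0.001, 1.569]
wrist_force: [0.2, -11.1, -5.9]
finger_gap: 0.5
finger_force: 5.6
```

The resistance rose sharply at y=-238, so the first arm is at its stop. I'll back off and go over to the other side.

Request:
step_arm(series=[0,-8,0,0,1,0,-8,15,0,1,0,0,40,0,1,0,0,40,0,1,0,30,0,0,1,0,35,0,0,1,0,35,0,0,1,0,25,0,0,1,0,0,0,0,1,0,0,0,0,1])

```text
clock: 23.6
eef_pos: [569.6, -128.6, 235.9]
eef_rot: [3.141, 0.0, 1.569]
wrist_force: [0.7, 0.4, -0.3]
finger_gap: 0.5
finger_force: 0.0
```

Run:
```python
exec(open("arms.py").read())
im,d,i=pts("scene");P=cloud(d,i);hs=cv2.cvtColor(im,cv2.COLOR_BGR2HSV);m=cv2.inRange(hs,(12,110,50),(32,255,255))>0
g=m&(abs(P[...,0]-569.7)<15)&(abs(P[...,1]+194.5)<90)&(P[...,2]>95)&(P[...,2]<230)
q=P[g];o=q[:,1]+194.5;print(len(q))
for lo in range(-90,90,6):
    k=(o>=lo)&(o<lo+6)
    if k.sum()>1:print(lo+3,np.percentile(q[k,2],[10,50,90]))
cv2.imwrite("pics/s2.png",cv2.resize(im[60:220,180:380],None,fx=3,fy=3))
```

```text
[ 569.6 -128.6  235.9] 0.5315899401335822 [ 0.7  0.4 -0.3]
1 279
  rho 65 z [178.9 179.6 180.5] x 568.7266435679463
  rho 71 z [180.1 180.9 183. ] x 569.432502551277
captop [ 569.4 -208.   178.5]
46
-33 [111.3 112.7 114.2]
27 [156.9 158.1 163.2]
33 [151.8 155.1 167. ]
39 [160.3 171.1 172.4]
51 [173.7 175.7 176.9]
57 [177.  178.3 178.7]
69 [179.5 181.6 183. ]
75 [183.4 183.9 185.2]
```

View pics/s2.png

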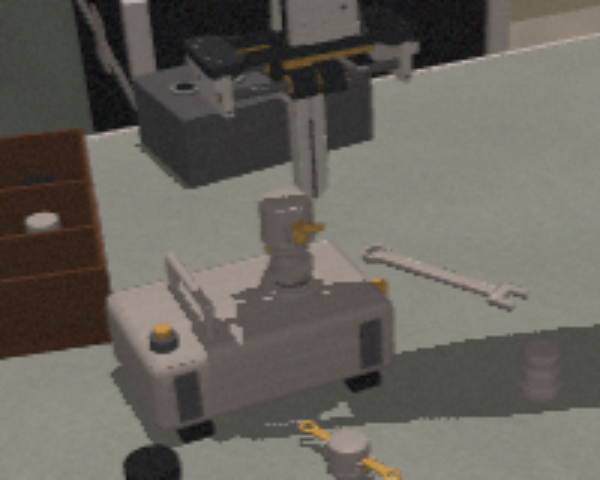

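The scene crop shows the cap on the adaptor, the second arm standing raised towards the camera at about (307,230), and the fingers above it.

Request:
step_arm(series=[0,0,-12,0,1,0,0,-12,0,1,0,1,-4,0,1,0,1,-4,0,1,0,1,-4,0,1,0,1,-4,0,1,0,1,-4,0,1,0,0,-3,0,1,0,0,0,0,1])

```text
clock: 24.82
eef_pos: [569.4, -122.9, 187.9]
eef_rot: [-3.141, -0.0, 1.569]
wrist_force: [0.2, 0.6, 0.7]
finger_gap: 0.3
finger_force: 0.9
```

Request:
step_arm(series=[0,0.3,-3.6,0,1,0,0.2,-3.6,0,1,0,0,-3.6,0,1,0,0,-3.6,0,1,0,0,-3.6,0,1,0,0,-3.9,0,1,0,-1.5,-2.7,0,1,0,-1.5,-2.7,0,1,0,-1.5,-2.7,0,1,0,-1.5,-2.7,0,1,0,0,0,0,1])

```text
clock: 26.2
eef_pos: [569.4, -128.7, 155.2]
eef_rot: [-3.141, 0.0, 1.569]
wrist_force: [-0.3, 1.3, 1.7]
finger_gap: 0.3
finger_force: 0.5
```

Request:
step_arm(series=[0,-2.2,-2.5,0,1,0,-2.2,-2.5,0,1,0,-2.2,-2.5,0,1,0,-2.2,-2.5,0,1,0,-1.5,-2,0,1,0,-1.5,-2,0,1,0,-1.5,-1,0,1,0,0,0,0,1])

```text
clock: 27.2
eef_pos: [569.5, -141.8, 140.4]
eef_rot: [-3.142, -0.0, 1.569]
wrist_force: [-0.2, 2.8, 3.5]
finger_gap: 0.1
finger_force: 1.6
```

Next, the slow inward push. By mirror symmetry the stop should be at about y=-151.

Request:
step_arm(series=[0,-0.8,0,0,1,0,-0.8,0,0,1,0,-0.7,0,0,1,0,-0.7,0,0,1,0,-0.7,0,0,1,0,0,0,0,1])

```text
clock: 27.95
eef_pos: [569.2, -144.7, 139.5]
eef_rot: [-3.14, -0.001, 1.569]
wrist_force: [1.7, 7.2, -3.5]
finger_gap: 0.6
finger_force: 3.3
```

Request:
step_arm(series=[0,-0.7,0,0,1,0,-0.7,0,0,1,0,-0.7,0,0,1,0,-0.6,0,0,1,0,0,0,0,1])

```text
clock: 28.58
eef_pos: [569.0, -146.8, 138.9]
eef_rot: [-3.139, -0.003, 1.57]
wrist_force: [3.6, 10.4, -7.6]
finger_gap: 0.6
finger_force: 5.3
```

Request:
step_arm(series=[0,-0.6,0,0,1,0,-0.5,0,0,1,0,-0.5,0,0,1,0,0,0,0,1])

```text
clock: 29.08
eef_pos: [569.0, -147.8, 138.5]
eef_rot: [-3.139, -0.004, 1.57]
wrist_force: [4.6, 14.5, -11.0]
finger_gap: 0.5
finger_force: 6.9
```

The force is higher than on the first side before the expected stop. I'll back off and look before pushing on.

Request:
step_arm(series=[0,2,1,0,1,0,8,0,0,1,0,10,0,0,1,0,0,0,0,1,0,0,0,0,1])

```text
clock: 29.7
eef_pos: [569.5, -129.8, 141.6]
eef_rot: [3.141, 0.0, 1.569]
wrist_force: [0.4, -0.1, -0.3]
finger_gap: 0.6
finger_force: 0.0
```

```bash
cat > sc.py <<'E'
from h import *
np.set_printoptions(precision=1,suppress=True)
im,d,i=pts("scene");P=cloud(d,i);hs=cv2.cvtColor(im,cv2.COLOR_BGR2HSV);m=cv2.inRange(hs,(12,110,50),(32,255,255))>0
g=m&(abs(P[...,0]-569.7)<16)&(abs(P[...,1]+194.5)<90)&(P[...,2]>95)&(P[...,2]<230)
q=P[g];o=q[:,1]+194.5;print(len(q))
for lo in range(95,200,6):
    k=(q[:,2]>=lo)&(q[:,2]<lo+6)
    for sg in(1,-1):
        kk=k&(o*sg>0)
        if kk.sum()>0:print("z",lo+3,"side",sg,kk.sum(),o[kk])
import sys
cv2.imwrite(sys.argv[1],cv2.resize(im[90:180,230:330],None,fx=6,fy=6))
E
python3 sc.py pics/s3.png
```

```text
14
z 104 side 1 1 [38.]
z 110 side 1 6 [33.1 35.7 36.8 36.6 44.4 41.2]
z 110 side -1 1 [-34.]
z 116 side 1 2 [37.5 40.3]
z 116 side -1 1 [-30.7]
z 122 side 1 1 [37.9]
z 152 side 1 1 [30.9]
z 158 side 1 1 [29.4]
```

View pics/s3.png

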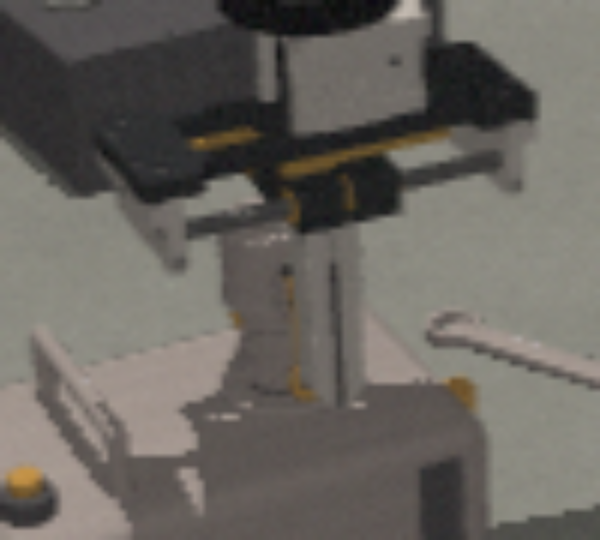

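The second arm is nearly down but not fully. I'll push lower, at the ring's end, for better leverage.

Request:
step_arm(series=[0,0,-10,0,1,0,0,-7,0,1,0,-6,0,0,1,0,-5,0,0,1,0,-2,0,0,1,0,-1,0,0,1,0,0,0,0,1])

```text
clock: 30.62
eef_pos: [569.5, -143.8, 124.5]
eef_rot: [3.141, 0.0, 1.569]
wrist_force: [-0.1, 1.0, 0.9]
finger_gap: 0.3
finger_force: 0.0
```

Request:
step_arm(series=[0,-0.8,0,0,1,0,-0.7,0,0,1,0,0,0,0,1])

```text
clock: 31.0
eef_pos: [569.5, -145.3, 124.4]
eef_rot: [-3.142, -0.0, 1.569]
wrist_force: [0.3, -0.5, -0.2]
finger_gap: 0.3
finger_force: 0.0
```

Request:
step_arm(series=[0,-0.7,0,0,1,0,-0.7,0,0,1,0,0,0,0,1])

```text
clock: 31.38
eef_pos: [569.4, -146.4, 124.2]
eef_rot: [-3.141, -0.001, 1.569]
wrist_force: [0.9, 4.6, -1.6]
finger_gap: 0.4
finger_force: 2.1
```

Request:
step_arm(series=[0,-0.5,0,0,1,0,-0.5,0,0,1,0,0,0,0,1])

```text
clock: 31.75
eef_pos: [569.3, -147.1, 124.0]
eef_rot: [-3.141, -0.001, 1.569]
wrist_force: [1.0, 6.3, -4.1]
finger_gap: 0.7
finger_force: 3.4
```

Request:
step_arm(series=[0,-0.5,0,0,1,0,-0.5,0,0,1,0,0,0,0,1])

```text
clock: 32.12
eef_pos: [569.3, -147.6, 123.9]
eef_rot: [-3.141, -0.002, 1.569]
wrist_force: [0.5, 10.0, -3.8]
finger_gap: 0.2
finger_force: 5.0
```

Request:
step_arm(series=[0,-0.5,0,0,1,0,-0.4,0,0,1,0,0,0,0,1])

```text
clock: 32.5
eef_pos: [569.2, -148.0, 123.7]
eef_rot: [-3.14, -0.003, 1.57]
wrist_force: [0.9, 13.6, -5.7]
finger_gap: 0.6
finger_force: 6.8
```

Request:
step_arm(series=[0,-0.4,0,0,1,0,-0.4,0,0,1,0,0,0,0,1])

```text
clock: 32.88
eef_pos: [569.3, -148.2, 123.7]
eef_rot: [-3.14, -0.004, 1.57]
wrist_force: [1.6, 17.0, -4.1]
finger_gap: 0.1
finger_force: 8.5
```

It hardly moves under rising force, so it is at the stop. I'll back off and verify both arms from above.

Request:
step_arm(series=[0,3,0,0,1,0,10,0,0,1,0,8,10,0,1,0,0,40,0,1,0,0,40,0,1,0,-20,40,0,1,0,-40,0,0,1,0,-40,0,0,1,0,-40,0,0,1,0,-25,0,0,1,0,0,0,0,1,0,0,0,0,1])

```text
clock: 34.38
eef_pos: [569.6, -293.5, 255.0]
eef_rot: [3.141, 0.0, 1.57]
wrist_force: [-0.1, 0.4, 0.0]
finger_gap: 0.6
finger_force: 0.0
```

```bash
python3 - <<'E'
exec(open("arms.py").read())
q=P[(abs(P[...,0]-569.7)<12)&(abs(P[...,1]+194.5)<70)&m&(P[...,2]>95)]
for sg in(1,-1):
    k=(q[:,1]+194.5)*sg>0;print(sg,k.sum(),q[k].min(0) if k.any() else "",q[k].max(0) if k.any() else "")
E
python3 sc.py pics/s4.png
```

```text
[ 569.6 -293.5  255. ] 0.6217495440696627 [-0.1  0.4  0. ]
1 145
  rho 29 z [156.  156.6 157.7] x 569.4967929889734
  rho 35 z [155. 156. 157.] x 569.690835953431
-1 320
  rho 23 z [158.7 162.7 164.4] x 569.9930855219596
  rho 29 z [156.7 157.7 158.9] x 570.0430349512683
  rho 35 z [117.5 149.8 157.1] x 570.2397282563531
captop [ 569.7 -194.2  178.5]
1 145 [ 564.  -166.7  152.8] [ 575.4 -159.5  159. ]
-1 517 [ 559.8 -264.5  113. ] [ 580.1 -219.   349.8]
87
z 98 side 1 1 [16.1]
z 104 side 1 7 [21.2 34.4 35.9 36.1 37.8 37.1 40.9]
z 110 side 1 7 [37.  38.7 36.1 38.  40.2 36.5 39.6]
z 110 side -1 1 [-32.2]
z 116 side 1 4 [35.1 39.2 38.  40.4]
z 116 side -1 1 [-32.7]
z 122 side 1 9 [37.5 37.4 38.1 35.9 40.5 39.  39.3 40.6 41.7]
z 128 side 1 7 [35.  36.7 37.2 34.3 38.6 36.9 39.7]
z 134 side 1 7 [36.5 39.3 35.1 38.7 37.2 40.  37.2]
z 140 side 1 9 [35.8 35.6 38.1 38.2 37.4 39.8 37.6 38.2 37.4]
z 146 side 1 8 [26.2 36.3 38.4 39.2 36.4 38.  38.2 36.6]
z 152 side 1 11 [31.4 32.9 33.3 36.1 38.9 36.  34.2 35.4 39.  39.3 39.7]
z 158 side 1 11 [26.7 25.8 30.2 32.2 30.7 31.8 29.9 32.6 32.4 35.5 37.6]
z 164 side 1 4 [25.9 28.9 30.  33.4]
```

View pics/s4.png

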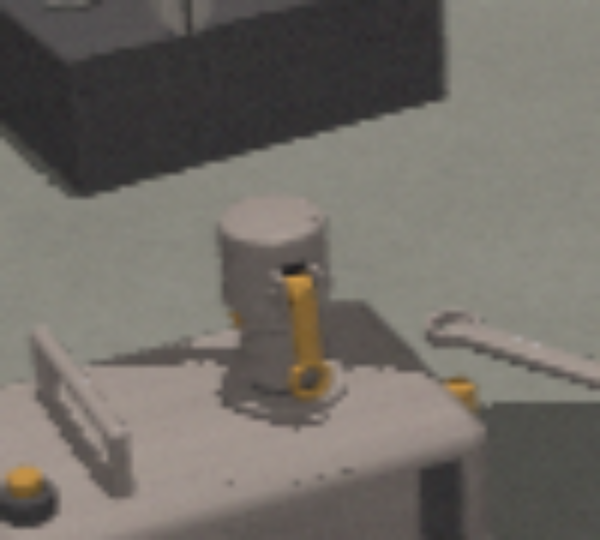

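The +y arm hangs vertical at ρ≈37–38 along its whole length, with its ring at about (311,380) in the crop. The -y arm shows nothing beyond ρ 38, so both are closed.

```bash
python3 -c "
from cell import manip
print(manip.sign_off())"
```

```text
the job is handed in; nothing more can be done
None
```

The cap is pressed home on the tank adaptor, both cam arms are swung down to their stops one after the other, the gripper is clear of everything, and the job is handed in (about 34 s on the clock; no verdict was returned).

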